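# Clear a sole from the guarded marking press

## Task

The marking press has stopped with a sole under it. Lift the clear front guard straight up out of its grooved posts and stand it upright in the empty middle slot of the plate rack, then draw the sole forward from under the press head without forcing it up against the head, and lay it flat in the empty blue tray, tread still up. Set both down rather than dropping them, and leave the templates in the rack and the other things on the bench where they are.

Things in the scene. Friction and masses are not known exactly. Their poses are not given: they have to be found in the camera images.
- press: Green C-shaped bench press fixed to the bench, 300 deep (x) x 236 wide (y) mm. Origin: centre of the base's underside; x points to its back, its open front looks along -x; z up. Base plate 20 mm thick. Clear side windows at y = +-106 mm, tops at z = 100 mm. Column at x = 107 to 150 mm; arm 80 mm wide, forward to x = 10 mm at z = 150 to 240 mm; air cylinder to z = 344 mm.
- post_left (a point): Top middle of the groove in the press's left aluminium front post: in the press's frame x = -125, y = 102, z = 105 mm (axes as the press). Post 19 (x) x 24 (y) mm, inner face at y = 90 mm. Groove 9 mm wide in x, open at the top and towards the other post, bottom at z = 20 mm.
- post_right (a point): The same on the right post: x = -125, y = -102, z = 105 mm in the press's frame. The guard stands in these two grooves.
- pad (a point): Centre of the top of the press's bed, a black rubber pad at z = 40 mm, 192 (x) x 116 (y) mm; axes as the press. The sole lies on it.
- platen: Flat steel platen, the press head, 85 x 90 mm (x, y), 14 mm thick, fixed under the arm. Origin: centre of its underside, in the press's frame at x = 52.5, z = 80 mm: it overhangs the pad from x = 10 to 95 mm, 40 mm above it. Axes as the press.
- guard: Loose clear panel, 5 (x) x 200 (y) mm, about 0.2 kg; yellow and black grip strip along its top edge, 10 mm thick, 160 mm long, z = 95 to 120 mm. Origin: middle of its lower edge; x normal to the panel, z up. It starts in the grooves of the press's front posts, lower edge on the base, 2 mm of play each way; it comes free once raised 85 mm.
- sole: Loose rigid white shoe sole, 190 mm long (x), 28 thick, about 0.12 kg; parallel sides 56 mm apart over the heel (x = -70 to -30), 66 wide at the forefoot. Origin: centre of its underside; x to the toe, z up out of the barred tread. It starts on the pad, toe under the platen with 12 mm of room above, some 105 mm of heel out in front of the platen, behind the guard.
- rack: Plate rack fixed to the bench: aluminium base 170 (x) x 190 (y) x 12 mm; three slots along y at x = -55, 0, +55 mm, each between two pairs of upright steel pins at y = +-55 mm. Pins 10 mm thick, round tops 72 mm above the bench, 11 mm of room across a slot. The middle slot is empty. Origin: centre of the base's underside, z up.
- rack_slot (a point): Centre of the floor of the rack's empty middle slot, on top of the rack's base, 12 mm above the bench; axes as the rack: x across the slot, y along it.
- template_a: Aluminium template plate 6 (x) x 150 (y) x 80 (z) mm, loose in the rack's slot at x = -55 mm, with a dark sole shape on its faces; it is to stay there. Origin: middle of its lower edge.
- template_b: Brass-coloured template plate 6 (x) x 150 (y) x 80 (z) mm, loose in the rack's slot at x = +55 mm, with a dark sole shape on its faces; it is to stay there. Origin: middle of its lower edge.
- tray: Empty blue open tray fixed to the bench, 270 (x) x 190 (y) x 40 mm high outside, walls and floor 4 mm thick. Origin: centre of its underside, z up. Rack and tray stand on either side of the press, either way round.
- can: Yellow solvent can, 110 mm across, with a steel plunger dish on top, 120 mm high in all; leave it where it is
- sole_low: White sole 205 mm long, hollow side up, the lower of a stack of two; leave it where it is
- sole_high: White sole 205 mm long, hollow side up, the upper of the stack; leave it where it is
- tape: Ring of cardboard-coloured tape, 96 mm across, 25 mm high; leave it where it is
- screwdriver: Screwdriver in front of the press; leave it where it is
Things that resemble listed ones, but are neither listed nor needed, are in the scene too. What is shaped like the sole but pink or purple is not meant.

How it is judged:
By the outcome, as a careful person would: the job done as asked, in the order asked, and still so for the second after the job is handed in, with the robot touching nothing.
It also fails if it takes over 64 s, if anything falls off the work surface, if the arm or the gripper's body presses on something with over 40 N, if the wrist force passes 120 N, or if a joint passes its speed limit or range.

## Robot

A 7-joint arm with a two-finger parallel gripper is mounted at the origin on the work surface. World frame = base frame: x ahead of the robot, y to its left, z up, the work surface at z = 0. Lengths are in m, angles in rad, forces in N, time in s.
With the tool pointing down it reaches from about 0.425 to 0.95 m from the base axis. Payload 4.7 kg.
Tool frame: the origin (TCP) lies on the centre line of the jaws, within the pads' length; the fingertips stand 25 mm ahead of it and the grasp point (between the pads) lies 6 mm ahead of it; z points along the fingers, y is the line along which they close (so a half turn about z gives the same grasp; the last joint's range is limited). The gripper opens to 85 mm and grips with 20 to 120 N. Pads are 22 mm wide; open, the fingers measure 114 mm over their backs; the gripper's body (76 mm by 85 mm) begins 54 mm behind the grasp point. The pads swing forward as they close: fully open they stand 13 mm farther back than shut.
Start: joints at [-1.18, 0.469, -0.049, 1.532, 0.024, 1.141, -0.082], TCP at [0.275, 0.616, 0.256] pointing down, gripper open.
Joint ranges: [-2.59, 2.59], [-0.33, 1.99], [-1.39, 1.29], [0.1, 2.45], [-1.04, 4.18], [0.21, 1.99], [-2.66, 2.66]. Speed limits (rad/s): [2.57, 2.57, 3.14, 3.14, 3.14, 3.14, 3.14].

## Interface

Orientations are given as a 3x3 rotation matrix whose columns are the frame's x, y, z axes.
In Python, from bench import get_state, optics, ctrl gives the robot as it stands.
- The arm moves only by the tool play_rows, never from a script. Its argument "steps" is a list of rows, each a list of 3 entries, a list of its own where there are three numbers: the opening, from 0 (shut) to 1 (fully open), then the shift along the tool's x, y, z each as a share of 400 mm, from -1 to 1, then the turn, a rotation vector about the tool's x, y, z each as a share of 180 degrees, from -1 to 1. In form: [[gripper, [x, y, z], [wx, wy, wz]], ...]. A call has 1 to 20 rows; each row is the pose to reach, as a shift and turn from the pose commanded when the call began, along the tool's axes at that moment, turning the shorter way round; what a row does not reach only later rows make up. A row lasts 1/10 s, in which the tool goes at most 50 mm and 8.59 degrees, less where a joint would pass 70% of its speed; a pose out of reach is approached as far as the arm can. A call with a number of a shift or a turn outside -1 to 1 is refused whole. A call with a gripper value outside its range is refused whole. The fingers move at their own pace and stop on an object; "newtons" is the grip in N (left out, the last holds). Time passes only in rows, so rows that repeat a pose let the fingers close. It gives the time, the measured TCP pose, the force, the opening and the grip force at its end, in the units of the state.
- get_state(): the state, without advancing time (a new reading comes with each control period).
- optics.read_camera(name): name is "scene" or "top"; returns a dict with "image" (384x512x3 uint8, red, green, blue), "depth" (384x512 float32, m along the optical axis (not along the pixel's ray), 0 where there is no reading), "intrinsics" (3x3 intrinsics, pixels), "view" (4x4, takes a point from world to camera coordinates). Camera axes: x right, y up, looking along -z (the intrinsics and any distortion apply to the point x, -y, -z); pixel columns grow to the right and rows downward; lengths in m; the calibration is good to about 2 mm. A picture is of the moment at which its call begins.
- ctrl.job_done(): hands the job in; it is judged then, once.
The state is a dict: "clock": time; "joints": joint angles; "joint_vel": joint speeds; "joint_torque": joint torques, N m; "tool_pos": TCP position; "eef_rot": TCP orientation; "contact_force": force on the tool from outside, world axes, zero at the start; "ft_torque": the same for the moment, N m; "width": finger opening in m; "finger_force": force on a finger pad.
Only numpy, scipy, OpenCV 4.12 (cv2) and the standard library are available. Lean on these libraries where they do the work, as an engineer would, in place of code of your own. Each camera call takes 0.05 s, during which the arm holds its last target. There are 200 camera calls.

## Working session

There is one attempt and no reset: what is moved stays moved. The work goes in short steps, Python scripts to look and compute and a tool call to move; the robot and the scene stay as the last step left them, time stands still between calls to the robot, and variables do not carry over. Pictures are saved under pics/ and viewed, at most 10 in all, crops included, and the job is handed in when it is done.

Besides the shell and the picture viewer there is one more tool, called as name(argument=value, ...), one argument or row to a line, values as JSON. play_rows: Moves the arm, as the interface text tells. Its arguments: {"type":"object","properties":{"steps":{"type":"array","items":{"type":"array"}},"newtons":{"type":"number"}},"required":["steps"]}

```bash
mkdir -p pics; cat > h.py <<'E'
import numpy as np, cv2
from bench import get_state, optics, ctrl
def cam(n):
    d=optics.read_camera(n); np.savez('%s.npz'%n,**d); return d
def load(n): return np.load('%s.npz'%n)
def px2w(d,u,v,z=None):
    """pixel -> world, by depth or by intersecting plane at height z"""
    K=d['intrinsics'];T=np.linalg.inv(d['view'])
    r=np.linalg.inv(K)@[u,v,1]; r=np.array([r[0],-r[1],-1.0])
    o=T[:3,3]; w=T[:3,:3]@r
    s=d['depth'][int(round(v)),int(round(u))] if z is None else (z-o[2])/w[2]
    return o+s*w
def w2px(d,p):
    c=d['view']@np.append(p,1); q=d['intrinsics']@[c[0],-c[1],-c[2]]; return q[:2]/q[2]
def crop(d,u0,v0,w,h,k,f):
    im=d['image'][v0:v0+h,u0:u0+w,::-1]; cv2.imwrite(f,cv2.resize(im,None,fx=k,fy=k,interpolation=cv2.INTER_CUBIC))
E
python3 - <<'E'
from h import *
for n in('scene','top'):
    d=cam(n); crop(d,0,0,512,384,1.5,'pics/%s0.png'%n); print(n,d['intrinsics'].tolist(),np.round(d['view'],3).tolist())
print(get_state())
E
```

```text
scene [[440.4805655532809, 0.0, 254.05358474527955], [0.0, 440.4805655532809, 190.35368206329517], [0.0, 0.0, 1.0]] [[0.85, 0.526, 0.018, -0.395], [-0.322, 0.492, 0.809, 0.071], [0.417, -0.693, 0.588, -1.329], [0.0, 0.0, 0.0, 1.0]]
top [[461.89734404841784, 0.0, 256.20340320223124], [0.0, 461.89734404841784, 189.66795185656895], [0.0, 0.0, 1.0]] [[0.004, -1.0, 0.014, -0.019], [0.995, 0.005, 0.097, -0.503], [-0.097, 0.014, 0.995, -1.242], [0.0, 0.0, 0.0, 1.0]]
{'clock': 0.1, 'joints': array([-1.17990806,  0.46935749, -0.0486009 ,  1.53360346,  0.02410064,
        1.14103143, -0.08229455]), 'joint_vel': array([ 0.00071059, -0.00034283, -0.00084875, -0.00258896,  0.00080554,
       -0.00019447,  0.00096134]), 'joint_torque': array([ 1.57887422e-03, -5.11512744e+01, -4.70396038e-02, -2.38390678e+01,
        1.07270418e-02,  4.40051139e-03,  5.44826690e-06]), 'tool_pos': array([0.27488662, 0.61594002, 0.25535631]), 'eef_rot': array([[-9.13191859e-01,  4.07529343e-01, -6.80653585e-04],
       [ 4.07529906e-01,  9.13190313e-01, -1.68152797e-03],
       [-6.37057281e-05, -1.81294434e-03, -9.99998355e-01]]), 'contact_force': array([ 0.21945991, -0.51430064,  0.50651677]), 'ft_torque': array([-0.05698211, -0.01978251,  0.03039995]), 'finger_force': 0.0, 'width': 0.08548104781068121}
```

View pics/scene0.png

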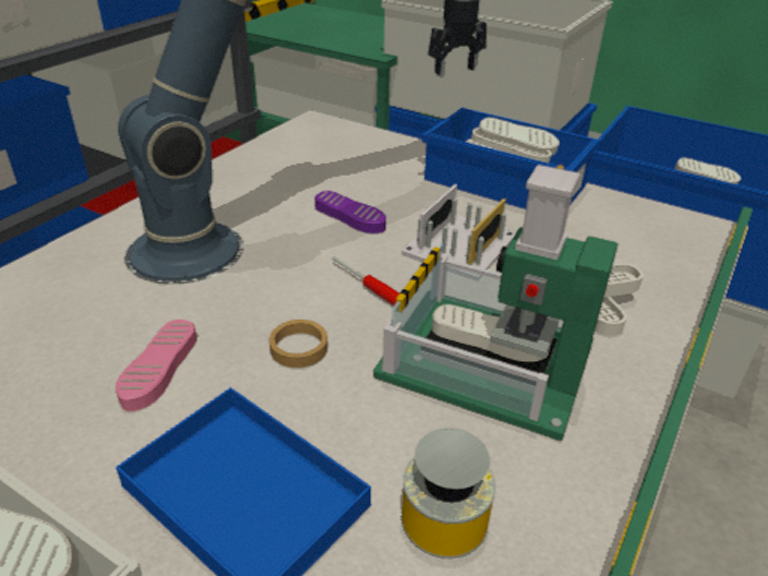

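View pics/top0.png

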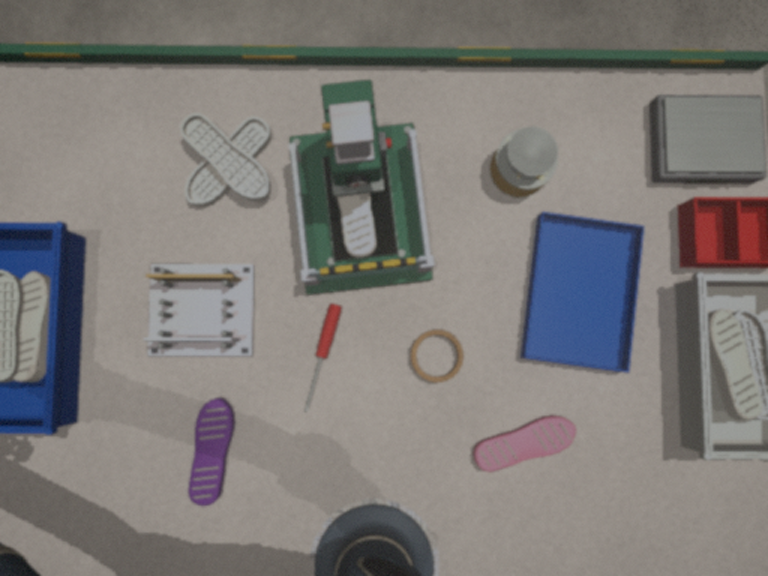

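The scene view shows the press at about (490,320) with the guard's striped grip strip at (420,278) and the sole's heel behind it at (470,325). The top view shows the rack at (200,310), the empty tray at (582,292) and the guard strip at (365,267).

Things that could be confused, in top-view pixels:
- **Sole:** white sole in the press (357,225). The purple (212,450) and pink (525,443) ones, the crossed stack (228,160), and those in the bins (20,325 and 740,365) are not meant.
- **Tray:** the flat blue one (582,292). The blue bin at left (30,325) and the red box (725,232) are not meant.
- **Slot:** the empty middle one (200,310), between the templates at (195,277) and (200,339).

Next, close crops to confirm.

```bash
python3 - <<'E'
from h import *
d=load('top'); a=d['image'][45:200,185:295,::-1]; b=d['image'][165:245,90:180,::-1]
A=cv2.resize(a,None,fx=3.8,fy=3.8,interpolation=cv2.INTER_CUBIC)
B=cv2.resize(b,None,fx=4,fy=4,interpolation=cv2.INTER_CUBIC)
o=np.zeros((max(A.shape[0],B.shape[0]),A.shape[1]+B.shape[1],3),np.uint8); o[:A.shape[0],:A.shape[1]]=A;o[:B.shape[0],A.shape[1]:]=B
print(A.shape,B.shape); cv2.imwrite('pics/crop1.png',o)
E
```

```text
(589, 418, 3) (320, 360, 3)
```

View pics/crop1.png

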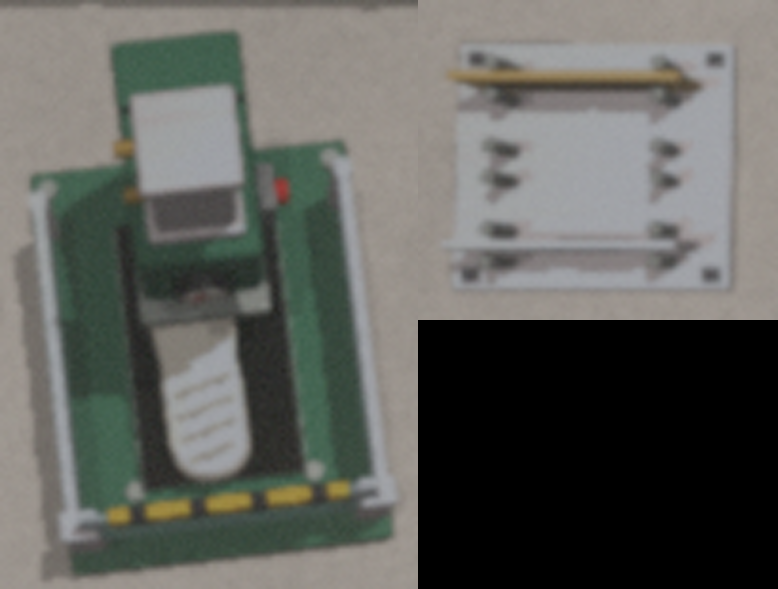

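The crop confirms the choice. The strip runs from (108,516) to (352,489), the white sole's heel end is at (210,470) behind it, and the middle pin pairs at x 500 and 665 (rows 148 and 180) stand empty between the brass and aluminium templates. Now the poses.

```bash
cat > m.py <<'E'
from h import *
d=load('top')
A=lambda x,y,z:px2w(d,(x+.5)/3.8-.5+185,(y+.5)/3.8-.5+45,z)
B=lambda x,y,z:px2w(d,(x-418+.5)/4-.5+90,(y+.5)/4-.5+165,z)
def fit(loc,w):
    loc=np.array(loc);w=np.array(w)[:,:2];a=loc-loc.mean(0);b=w-w.mean(0)
    t=np.arctan2((a[:,0]*b[:,1]-a[:,1]*b[:,0]).sum(),(a*b).sum());R=np.array([[np.cos(t),-np.sin(t)],[np.sin(t),np.cos(t)]])
    p=w.mean(0)-R@loc.mean(0); return p,t,(w-(loc@R.T+p))
def show(n,r): print(n,np.round(r[0],4),'deg',round(np.degrees(r[1]),2),'res mm',np.round(r[2]*1e3,1).tolist())
if __name__=='__main__':
    show('press',fit([[-.15,.118],[-.15,-.118],[.15,.118],[.15,-.118]],[A(72,574,.02),A(393,540,.02),A(32,178,.02),A(345,142,.02)]))
    show('strip',fit([[0,.08],[0,-.08]],[A(107,516,.14),A(352,489,.14)]))
    show('posts',fit([[-.125,.102],[-.125,-.102]],[A(80,524,.105),A(375,492,.105)]))
    show('rack',fit([[.085,.095],[.085,-.095],[-.085,-.095],[-.085,.095]],[B(458,44,.012),B(734,44,.012),B(732,290,.012),B(454,290,.012)]))
    # cloud
    H,W=d['depth'].shape;u,v=np.meshgrid(np.arange(W),np.arange(H));z=d['depth'].astype(float);Ki=np.linalg.inv(d['intrinsics'])
    r=np.stack([u,v,np.ones_like(u)],-1)@Ki.T;c=np.stack([r[...,0]*z,-r[...,1]*z,-z],-1);T=np.linalg.inv(d['view']);P=c@T[:3,:3].T+T[:3,3]
    np.save('P.npy',P)
    # tray: floor rim
    im=d['image'].astype(int); blue=(im[...,2]>im[...,0]+50)&(u>340)&(u<435)&(v>135)&(v<255)
    q=P[blue]; print('tray z',np.percentile(q[:,2],[2,50,98]).round(4))
    n=blue.astype(np.uint8); cnt=max(cv2.findContours(n,0,1)[0],key=cv2.contourArea); ap=cv2.approxPolyDP(cnt,4,True)[:,0]; print(ap.tolist())
    print('tray corners',[px2w(d,a,b,.04)[:2].round(3).tolist() for a,b in ap])
    # sole
    w=(im.min(-1)>110)&(u>222)&(u<255)&(v>128)&(v<174)&(abs(P[...,2]-.066)<.008); q=P[w]; print('sole n',len(q),'z',np.median(q[:,2]),q.min(0).round(4),q.max(0).round(4))
    for vv in range(130,174,4):
        k=w[vv]; s=np.where(k)[0]
        if len(s): print(vv,px2w(d,s[0]-.5,vv,.068)[:2].round(4),px2w(d,s[-1]+.5,vv,.068)[:2].round(4))
    # rack pins
    k=(P[...,2]>.05)&(P[...,2]<.08)&(u>95)&(u<178)&(v>165)&(v<245)
    nl,lab,st,ce=cv2.connectedComponentsWithStats(k.astype(np.uint8))
    for i in range(1,nl):
        if st[i,4]>2: q=P[lab==i]; print('pin',st[i,4],q.mean(0).round(4),q[:,2].max().round(4))
    k=(P[...,2]>.07)&(P[...,2]<.11)&(u>95)&(u<178)&(v>165)&(v<245);print(P[k][:,2].mean(),k.sum())
    k=(P[...,2]>.125)&(P[...,2]<.15)&(u>205)&(u<285)&(v>165)&(v<182);print('strip cloud',P[k].mean(0),k.sum())
E
python3 m.py
```

```text
press [0.6465 0.0287] deg 6.7 res mm [[2.4, -0.8], [0.8, 1.5], [-2.5, -2.0], [-0.7, 1.3]]
strip [0.5237 0.0128] deg 6.66 res mm [[-0.1, 0.9], [0.1, -0.9]]
posts [0.6486 0.0288] deg 6.56 res mm [[0.2, -1.6], [-0.2, 1.6]]
rack [0.4569 0.3195] deg 0.59 res mm [[0.1, 0.7], [-0.8, 0.5], [-0.3, -0.2], [1.0, -1.0]]
tray z [-0.0002  0.0052  0.0413]
[[361, 144], [350, 237], [414, 246], [420, 155]]
tray corners [[0.629, -0.303], [0.375, -0.269], [0.352, -0.441], [0.599, -0.465]]
sole n 723 z 0.06891344458238158 [0.5519 0.0008 0.061 ] [0.6561 0.0628 0.074 ]
134 [0.6481 0.064 ] [0.6484 0.0105]
138 [0.6372 0.0613] [0.6376 0.0105]
142 [0.6264 0.0585] [0.6267 0.0077]
146 [0.6155 0.061 ] [0.6159 0.005 ]
150 [0.6047 0.0609] [0.6051 0.0049]
154 [0.5939 0.0582] [0.5943 0.0022]
158 [0.5831 0.0554] [0.5835 0.0022]
162 [0.5724 0.0553] [ 0.5727 -0.0006]
166 [0.5617 0.0499] [0.5619 0.0047]
170 [0.5511 0.0285] [0.5511 0.0259]
pin 16 [0.5223 0.3727 0.0659] 0.0752
pin 18 [0.5219 0.2625 0.0664] 0.0759
pin 129 [0.5065 0.3178 0.0659] 0.0798
pin 18 [0.4675 0.3728 0.0669] 0.075
pin 17 [0.4679 0.2634 0.0667] 0.0746
pin 18 [0.4464 0.3725 0.0677] 0.0751
pin 17 [0.4469 0.2629 0.0685] 0.0793
pin 19 [0.4126 0.3723 0.0668] 0.0766
pin 17 [0.4129 0.2625 0.0661] 0.0738
pin 4 [0.4032 0.2455 0.0643] 0.0721
pin 63 [0.3967 0.3505 0.0664] 0.0781
pin 17 [0.3921 0.2624 0.0678] 0.0758
0.0851524333776743 451
strip cloud [0.52438444 0.00967849 0.13940264] 325
```

```bash
cat >> h.py <<'E'
from scipy.spatial.transform import Rotation as Ro
def rows(x,y,z,head,mid=()):
    """tool-axis shift and turn (shares) to a tool-down pose whose tool y has world heading (deg)"""
    s=get_state();R=s['eef_rot'];h=np.radians(head)
    yv=np.array([np.cos(h),np.sin(h),0]);zv=np.array([0,0,-1.]);T=np.stack([np.cross(yv,zv),yv,zv],1)
    print('pos',s['tool_pos'].round(4),'F',s['contact_force'].round(1),'w',round(s['width'],4),'t',s['clock'])
    print('shift',(R.T@(np.array([x,y,z])-s['tool_pos'])/.4).round(4),'turn',(Ro.from_matrix(R.T@T).as_rotvec()/np.pi).round(4))
E
python3 -c "
from h import *
rows(.524,.0125,.23,6.65)"
```

```text
pos [0.2749 0.6159 0.2554] F [ 0.2 -0.5  0.5] w 0.0855 t 0.1
shift [-1.1835 -1.1237  0.0655] turn [-5.000e-04  3.000e-04  3.294e-01]
```

play_rows(
  steps=[
    [1,[-0.6,-0.57,0],[0,0,0.165]],
    [1,[-0.6,-0.57,0],[0,0,0.165]],
    [1,[-0.6,-0.57,0],[0,0,0.165]],
    [1,[-0.6,-0.57,0],[0,0,0.165]],
    [1,[-0.6,-0.57,0],[0,0,0.165]],
    [1,[-0.6,-0.57,0],[0,0,0.165]],
    [1,[-0.6,-0.57,0],[0,0,0.165]],
    [1,[-0.6,-0.57,0],[0,0,0.165]],
    [1,[-0.6,-0.57,0],[0,0,0.165]],
  ],
)

```text
clock: 1.0
tool_pos: [0.4014, 0.31, 0.2563]
eef_rot: [[-0.59, 0.807, -0.0], [0.807, 0.59, 0.0], [0.001, -0.0, -1.0]]
contact_force: [-0.1, -0.7, 0.2]
width: 0.0853
finger_force: 0.0
```

```bash
python3 -c "
from h import *
rows(.524,.0125,.23,6.65)"
```

```text
pos [0.4014 0.31   0.2563] F [-0.1 -0.7  0.2] w 0.0853 t 1.0
shift [-0.7813 -0.1912  0.0653] turn [-0.     -0.0002  0.1639]
```

play_rows(
  steps=[
    [1,[-0.78,-0.191,0.065],[0,0,0.164]],
    [1,[-0.78,-0.191,0.065],[0,0,0.164]],
    [1,[-0.78,-0.191,0.065],[0,0,0.164]],
    [1,[-0.78,-0.191,0.065],[0,0,0.164]],
    [1,[-0.78,-0.191,0.065],[0,0,0.164]],
    [1,[-0.78,-0.191,0.065],[0,0,0.164]],
    [1,[-0.78,-0.191,0.065],[0,0,0.164]],
    [1,[-0.78,-0.191,0.065],[0,0,0.164]],
    [1,[-0.78,-0.191,0.065],[0,0,0.164]],
    [1,[-0.78,-0.191,0.065],[0,0,0.164]],
  ],
)

```text
clock: 2.0
tool_pos: [0.524, 0.0163, 0.23]
eef_rot: [[-0.121, 0.993, -0.001], [0.993, 0.121, 0.001], [0.001, -0.001, -1.0]]
contact_force: [-0.2, -0.5, 0.2]
width: 0.0853
finger_force: 0.0
```

```bash
python3 -c "
from h import *
rows(.524,.0125,.135,6.65)
d=cam('scene'); print(w2px(d,[.524,.0125,.14]));crop(d,230,100,200,200,3,'pics/s1.png')"
```

```text
pos [0.524  0.0163 0.23  ] F [-0.2 -0.5  0.2] w 0.0853 t 2.0
shift [-0.0097 -0.0009  0.2376] turn [-0.0002 -0.0003  0.0018]
[279.3114401  180.98784822]
```

View pics/s1.png

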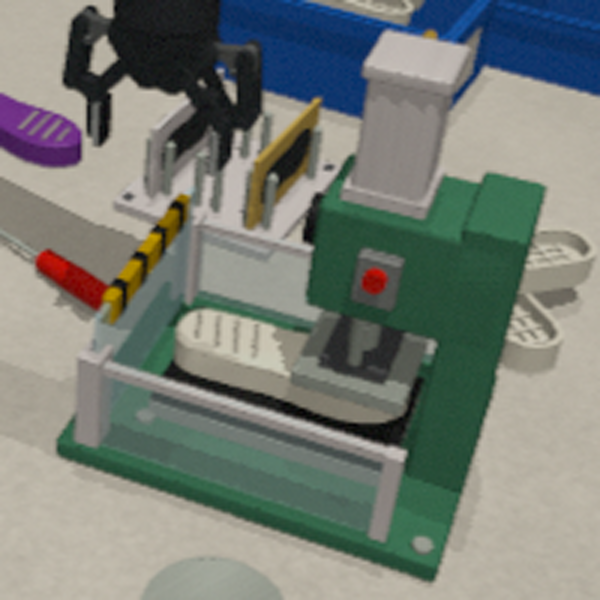

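The gripper hangs at (165,90), above the strip with its midpoint at (148,257). That agrees with the projected estimate. Descending to grip.

play_rows(
  steps=[
    [1,[-0.007,0,0.1],[0,0,0]],
    [1,[-0.007,0,0.16],[0,0,0]],
    [1,[-0.007,0,0.2],[0,0,0]],
    [1,[-0.007,0,0.237],[0,0,0]],
    [1,[-0.007,0,0.237],[0,0,0]],
    [0,[-0.007,0,0.237],[0,0,0]],
    [0,[-0.007,0,0.237],[0,0,0]],
    [0,[-0.007,0,0.237],[0,0,0]],
    [0,[-0.007,0,0.237],[0,0,0]],
    [0,[-0.007,0,0.237],[0,0,0]],
    [0,[-0.007,0,0.237],[0,0,0]],
    [0,[-0.007,0,0.237],[0,0,0]],
    [0,[-0.007,0,0.237],[0,0,0]],
    [0,[-0.007,0,0.237],[0,0,0]],
  ],
  newtons=50,
)

```text
clock: 3.45
tool_pos: [0.5248, 0.0109, 0.136]
eef_rot: [[-0.117, 0.993, 0.001], [0.993, 0.117, 0.0], [0.0, 0.001, -1.0]]
contact_force: [-1.2, 1.5, 5.8]
width: 0.0088
finger_force: 50.1
```

play_rows(
  steps=[
    [0,[0,0,-0.02],[0,0,0]],
    [0,[0,0,-0.04],[0,0,0]],
    [0,[0,0,-0.07],[0,0,0]],
    [0,[0,0,-0.1],[0,0,0]],
    [0,[0,0,-0.13],[0,0,0]],
    [0,[0,0,-0.16],[0,0,0]],
    [0,[0,0,-0.19],[0,0,0]],
    [0,[0,0,-0.22],[0,0,0]],
    [0,[0,0,-0.25],[0,0,0]],
    [0,[0,0,-0.28],[0,0,0]],
    [0,[0,0,-0.28],[0,0,0]],
    [0,[0,0,-0.28],[0,0,0]],
  ],
)

```text
clock: 4.65
tool_pos: [0.5244, 0.0109, 0.2476]
eef_rot: [[-0.117, 0.993, 0.0], [0.993, 0.117, 0.0], [0.0, 0.0, -1.0]]
contact_force: [-0.1, 0.3, -3.1]
width: 0.0095
finger_force: 49.0
```

```bash
python3 -c "
from h import *
rows(.4572,.3176,.24,.3)
d=cam('scene');crop(d,180,60,240,190,3,'pics/s2.png')"
```

```text
pos [0.5244 0.0109 0.2476] F [-0.1  0.3 -3.1] w 0.0095 t 4.65
shift [ 0.7813 -0.0771  0.0191] turn [ 0.     -0.0001  0.0357]
```

View pics/s2.png

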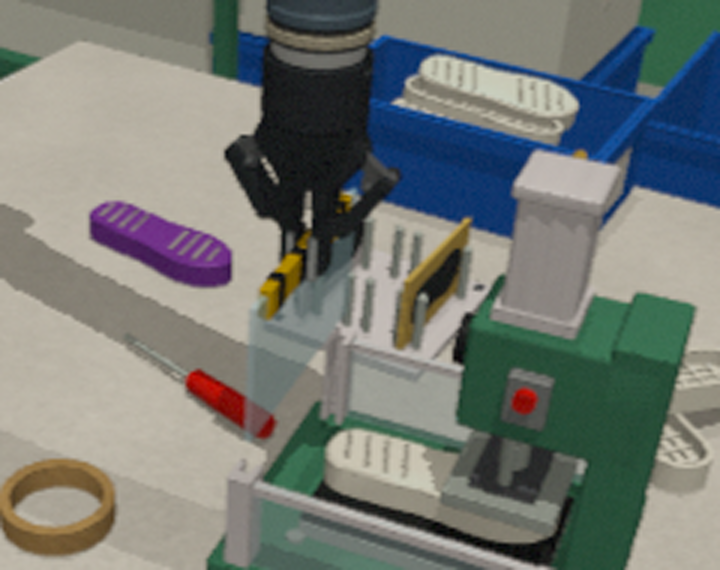

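The guard is out and upright in the jaws, strip at (305,260), lower edge above the posts. The sole is undisturbed at (400,480). Carrying it to above the slot.

play_rows(
  steps=[
    [0,[0.03,-0.003,0],[0,0,0.002]],
    [0,[0.09,-0.009,0],[0,0,0.005]],
    [0,[0.17,-0.017,0],[0,0,0.009]],
    [0,[0.26,-0.026,0],[0,0,0.013]],
    [0,[0.35,-0.035,0],[0,0,0.017]],
    [0,[0.44,-0.044,0],[0,0,0.021]],
    [0,[0.53,-0.053,0],[0,0,0.025]],
    [0,[0.62,-0.062,0],[0,0,0.029]],
    [0,[0.7,-0.07,0],[0,0,0.032]],
    [0,[0.75,-0.075,0],[0,0,0.034]],
    [0,[0.781,-0.077,0],[0,0,0.0357]],
    [0,[0.781,-0.077,0],[0,0,0.0357]],
    [0,[0.781,-0.077,0],[0,0,0.0357]],
    [0,[0.781,-0.077,0],[0,0,0.0357]],
  ],
)

```text
clock: 6.1
tool_pos: [0.458, 0.3156, 0.2474]
eef_rot: [[-0.003, 1.0, -0.0], [1.0, 0.003, -0.001], [-0.001, -0.0, -1.0]]
contact_force: [-0.2, -0.9, -2.7]
width: 0.0093
finger_force: 48.9
```

```bash
python3 -c "
from h import *
rows(.4572,.3176,.128,.3)
d=cam('top');crop(d,90,155,90,100,6,'pics/t2.png')"
```

```text
pos [0.458  0.3156 0.2474] F [-0.2 -0.9 -2.7] w 0.0093 t 6.1
shift [ 0.0053 -0.0019  0.2985] turn [-0.      0.0003 -0.0008]
```

play_rows(
  steps=[
    [0,[0.003,0,0.05],[0,0,0]],
    [0,[0.003,0,0.1],[0,0,0]],
    [0,[0.003,0,0.13],[0,0,0]],
    [0,[0.003,0,0.15],[0,0,0]],
    [0,[0.003,0,0.165],[0,0,0]],
    [0,[0.003,0,0.18],[0,0,0]],
    [0,[0.003,0,0.195],[0,0,0]],
    [0,[0.003,0,0.195],[0,0,0]],
  ],
)

```text
clock: 6.95
tool_pos: [0.457, 0.3185, 0.1689]
eef_rot: [[-0.005, 1.0, -0.001], [1.0, 0.005, -0.001], [-0.001, -0.001, -1.0]]
contact_force: [0.1, -0.3, -1.7]
width: 0.0093
finger_force: 48.8
```

```bash
python3 -c "
from h import *
rows(.4580,.3170,.128,.3)
d=cam('scene');crop(d,260,50,160,120,5,'pics/s3.png')"
```

```text
pos [0.457  0.3185 0.1689] F [ 0.1 -0.3 -1.7] w 0.0093 t 6.95
shift [-0.0037  0.0025  0.1023] turn [-0.0003  0.0002  0.    ]
```

View pics/s3.png

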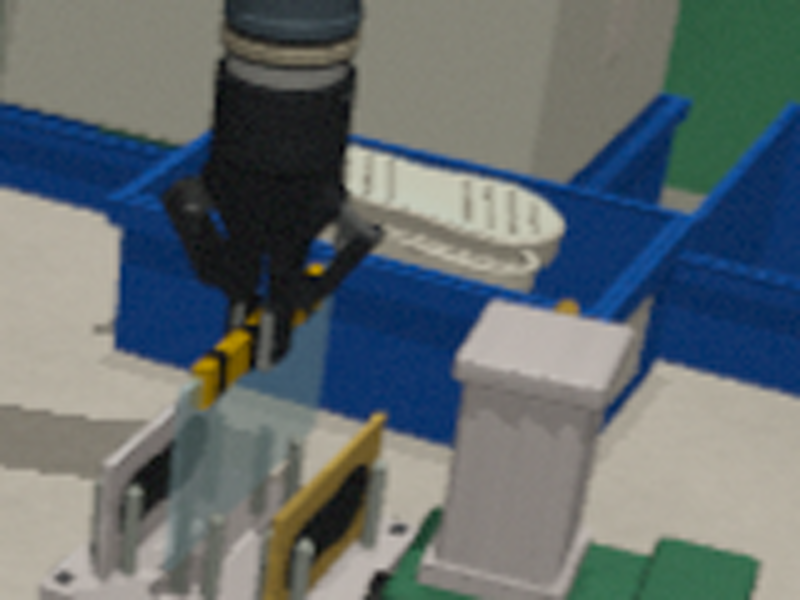

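The guard (bluish panel, 170–330, 310–570) is in the middle slot between both pin pairs, with no side force. Lowering it gently.

play_rows(
  steps=[
    [0,[0,0,0.02],[0,0,0]],
    [0,[0,0,0.04],[0,0,0]],
    [0,[0,0,0.06],[0,0,0]],
    [0,[0,0,0.08],[0,0,0]],
    [0,[0,0,0.09],[0,0,0]],
    [0,[0,0,0.096],[0,0,0]],
    [0,[0,0,0.1],[0,0,0]],
    [0,[0,0,0.1],[0,0,0]],
  ],
)

```text
clock: 7.8
tool_pos: [0.4574, 0.3187, 0.1295]
eef_rot: [[-0.005, 1.0, 0.0], [1.0, 0.005, 0.0], [0.0, 0.0, -1.0]]
contact_force: [0.7, -1.0, -1.8]
width: 0.009
finger_force: 48.9
```

play_rows(
  steps=[
    [0,[0,0,0.003],[0,0,0]],
    [0,[0,0,0.005],[0,0,0]],
    [0,[0,0,0.005],[0,0,0]],
  ],
)

```text
clock: 8.1
tool_pos: [0.4576, 0.3188, 0.128]
eef_rot: [[-0.005, 1.0, 0.001], [1.0, 0.005, 0.001], [0.001, 0.001, -1.0]]
contact_force: [-0.7, -0.9, 0.4]
width: 0.009
finger_force: 49.4
```

Just touching. Open partly, then rise.

play_rows(
  steps=[
    [0,[0,0,0.001],[0,0,0]],
    [0.2,[0,0,0.001],[0,0,0]],
    [0.3,[0,0,0.001],[0,0,0]],
    [0.4,[0,0,0.001],[0,0,0]],
    [0.4,[0,0,0.001],[0,0,0]],
    [0.4,[0,0,0.001],[0,0,0]],
    [0.4,[0,0,0.001],[0,0,0]],
    [0.4,[0,0,-0.03],[0,0,0]],
    [0.4,[0,0,-0.08],[0,0,0]],
    [0.4,[0,0,-0.16],[0,0,0]],
    [0.4,[0,0,-0.25],[0,0,0]],
    [0.4,[0,0,-0.25],[0,0,0]],
  ],
)

```text
clock: 9.3
tool_pos: [0.4601, 0.3203, 0.2335]
eef_rot: [[-0.005, 1.0, 0.008], [1.0, 0.005, 0.007], [0.007, 0.008, -1.0]]
contact_force: [0.2, 0.1, -0.1]
width: 0.0343
finger_force: 0.0
```

```bash
python3 -c "
from h import *
d=cam('scene');a=d['image'][90:210,250:410,::-1]
cv2.imwrite('pics/s4.png',cv2.resize(a,None,fx=5,fy=5,interpolation=cv2.INTER_CUBIC))
# sole grip: sole frame est
o=np.array([.644,.038]);h=np.radians(7.5);g=o-.053*np.array([np.cos(h),np.sin(h)]);print(g)
rows(g[0],g[1],.23,7.5-90)"
```

```text
[0.59145342 0.03108211]
pos [0.4588 0.3196 0.231 ] F [-0.   0.4 -0.5] w 0.0344 t 9.35
shift [-7.229e-01  3.280e-01  7.000e-04] turn [ 2.0e-04 -2.4e-03  4.6e-01]
```

View pics/s4.png

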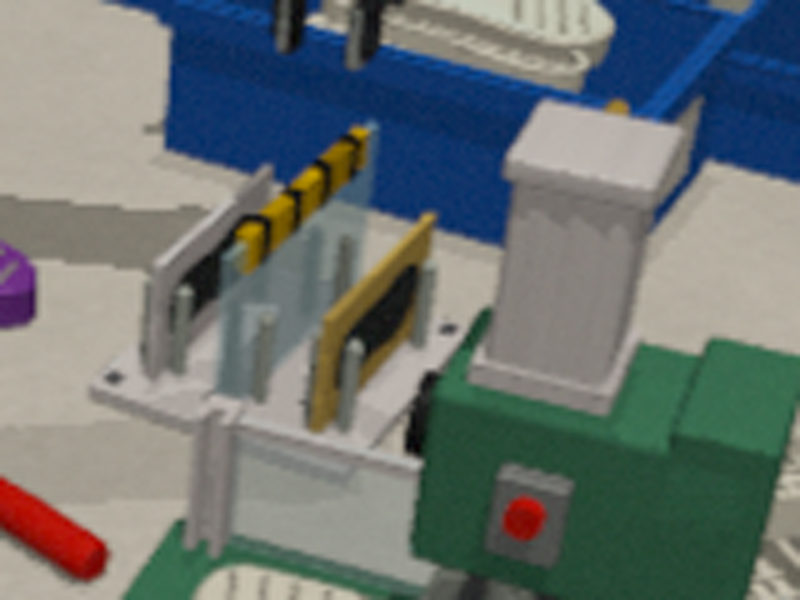

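The guard stands upright in the middle slot at (300,260), with both templates still in theirs. I'll refine the sole's position now that the view is open.

```bash
cat > sole.py <<'E'
from h import *
d=cam('top'); g=d['image'].astype(float).mean(-1)
L=[];Rr=[]
for v in range(138,168,1):
    row=g[v,215:265]; x=np.arange(215,265)
    c=int(round(w2px(d,[px2w(d,240,v,.068)[0],.031+.13*(px2w(d,240,v,.068)[0]-.591),.068])[0]))-215
    def cross(rng):
        for i,j in zip(rng[:-1],rng[1:]):
            if row[j]<85<=row[i]: return 215+i+(row[i]-85)/(row[i]-row[j])*(j-i)
    l=cross(range(c,c-16,-1));r=cross(range(c,c+16))
    if l and r:
        L.append(px2w(d,l,v,.066));Rr.append(px2w(d,r,v,.066))
L=np.array(L);Rr=np.array(Rr);C=(L+Rr)/2
for a,b in zip(L[::4],Rr[::4]): print(a[:2].round(4),b[:2].round(4),round(a[1]-b[1],4))
k=(C[:,0]>.572);p=np.polyfit(C[k,0],C[k,1],1); print('yaw',np.degrees(np.arctan(p[0])),'y at .591',np.polyval(p,.591))
# heel end along centreline
u=w2px(d,[.55,np.polyval(p,.55),.066]); print(u,g[164:178,int(round(u[0]))].round())
for v in range(166,176): print(v,px2w(d,u[0],v,.066)[:2].round(4),end=' ')
E
python3 sole.py
```

```text
[0.6376 0.0658] [0.638  0.0084] 0.0574
[0.6267 0.0631] [0.6271 0.0057] 0.0575
[0.6159 0.0635] [0.6163 0.0036] 0.06
[0.6051 0.062 ] [0.6054 0.0022] 0.0598
[0.5942 0.061 ] [0.5946 0.0007] 0.0604
[0.5835 0.0587] [ 0.5838 -0.0009] 0.0596
[0.5727 0.0576] [ 0.573  -0.0015] 0.0591
[0.5619 0.053 ] [0.5623 0.0016] 0.0514
yaw 7.404171873136531 y at .591 0.030191884829351694
[240.89791549 170.50813803] [149. 162. 170. 169. 165. 147. 121.  92.  75.  71.  83.  88.  90.  87.]
166 [0.5621 0.0249] 167 [0.5594 0.0249] 168 [0.5567 0.0249] 169 [0.554  0.0249] 170 [0.5514 0.0249] 171 [0.5487 0.0249] 172 [0.546  0.0248] 173 [0.5433 0.0248] 174 [0.5406 0.0248] 175 [0.538  0.0248]
```

play_rows(
  steps=[
    [0.5,[-0.1,0.045,0],[0,0,0.06]],
    [0.8,[-0.2,0.09,0],[0,0,0.12]],
    [1,[-0.32,0.145,0],[0,0,0.2]],
    [1,[-0.44,0.2,0],[0,0,0.28]],
    [1,[-0.56,0.254,0],[0,0,0.36]],
    [1,[-0.67,0.3,0],[0,0,0.42]],
    [1,[-0.724,0.328,0],[0,0,0.46]],
    [1,[-0.724,0.328,0],[0,0,0.46]],
    [1,[-0.724,0.328,0],[0,0,0.46]],
    [1,[-0.724,0.328,0],[0,0,0.46]],
    [1,[-0.724,0.328,0],[0,0,0.46]],
    [1,[-0.724,0.328,0],[0,0,0.46]],
    [1,[-0.724,0.328,0],[0,0,0.46]],
  ],
)

```text
clock: 10.7
tool_pos: [0.5897, 0.0299, 0.2271]
eef_rot: [[0.991, 0.132, -0.001], [0.132, -0.991, 0.0], [-0.001, -0.0, -1.0]]
contact_force: [1.3, 0.5, 0.1]
width: 0.0851
finger_force: 0.0
```

```bash
python3 -c "
from h import *
rows(.591,.0305,.068,7.4-90)"
```

```text
pos [0.5897 0.0299 0.2271] F [1.3 0.5 0.1] w 0.0851 t 10.7
shift [ 0.0037 -0.0011  0.3977] turn [-0.      0.0003  0.0011]
```

play_rows(
  steps=[
    [1,[0.003,-0.001,0.08],[0,0,0.001]],
    [1,[0.003,-0.001,0.16],[0,0,0.001]],
    [1,[0.003,-0.001,0.24],[0,0,0.001]],
    [1,[0.003,-0.001,0.3],[0,0,0.001]],
    [1,[0.003,-0.001,0.34],[0,0,0.001]],
    [1,[0.003,-0.001,0.36],[0,0,0.001]],
    [1,[0.003,-0.001,0.38],[0,0,0.001]],
    [1,[0.003,-0.001,0.395],[0,0,0.001]],
    [1,[0.003,-0.001,0.395],[0,0,0.001]],
    [1,[0.003,-0.001,0.395],[0,0,0.001]],
  ],
)

```text
clock: 11.7
tool_pos: [0.5916, 0.0303, 0.0701]
eef_rot: [[0.992, 0.127, 0.001], [0.127, -0.992, 0.0], [0.001, -0.0, -1.0]]
contact_force: [-1.0, 0.1, 0.2]
width: 0.0857
finger_force: 0.0
```

```bash
python3 -c "
from h import *
rows(.591,.0305,.068,7.4-90)
d=cam('scene');crop(d,240,110,160,120,5,'pics/s5.png')"
```

```text
pos [0.5916 0.0303 0.0701] F [-1.   0.1  0.2] w 0.0857 t 11.7
shift [-0.0015 -0.0007  0.0051] turn [-0.     -0.0004 -0.0004]
```

View pics/s5.png

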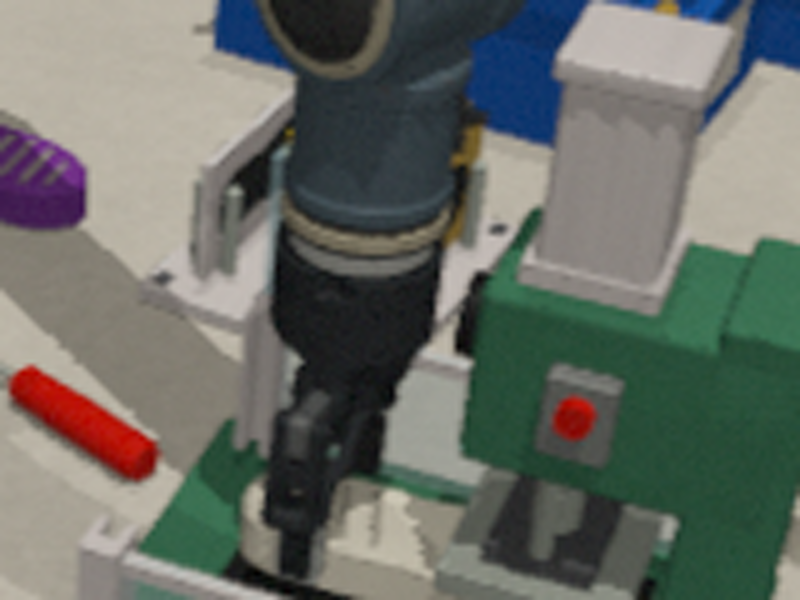

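The fingers straddle the heel at (300,520), clear of press head and posts. Closing carefully.

play_rows(
  steps=[
    [0.85,[0,0,0],[0,0,0]],
    [0.75,[0,0,0],[0,0,0]],
    [0.72,[0,0,0],[0,0,0]],
    [0.72,[0,0,0],[0,0,0]],
  ],
  newtons=40,
)

```text
clock: 12.15
tool_pos: [0.5912, 0.0304, 0.0696]
eef_rot: [[0.992, 0.128, 0.0], [0.128, -0.992, 0.0], [0.0, -0.0, -1.0]]
contact_force: [-0.3, 0.2, 0.2]
width: 0.0614
finger_force: 0.0
```

play_rows(
  steps=[
    [0.5,[0,0,0],[0,0,0]],
    [0.5,[0,0,0],[0,0,0]],
    [0.5,[0,0,0],[0,0,0]],
    [0.5,[0,0,0],[0,0,0]],
    [0.5,[0,0,0],[0,0,0]],
  ],
  newtons=40,
)

```text
clock: 12.65
tool_pos: [0.5915, 0.0303, 0.0699]
eef_rot: [[0.992, 0.128, 0.001], [0.128, -0.992, 0.0], [0.001, -0.0, -1.0]]
contact_force: [-0.5, -0.3, 5.4]
width: 0.0552
finger_force: 43.1
```

play_rows(
  steps=[
    [0.5,[0,0,-0.004],[0,0,0]],
    [0.5,[0,0,-0.008],[0,0,0]],
    [0.5,[0,0,-0.008],[0,0,0]],
  ],
  newtons=60,
)

```text
clock: 12.95
tool_pos: [0.5908, 0.0304, 0.0723]
eef_rot: [[0.992, 0.127, -0.001], [0.127, -0.992, -0.0], [-0.001, -0.0, -1.0]]
contact_force: [0.3, 0.3, -1.0]
width: 0.0545
finger_force: 63.0
```

play_rows(
  steps=[
    [0.5,[-0.01,0,0],[0,0,0]],
    [0.5,[-0.03,0,0],[0,0,0]],
    [0.5,[-0.05,0,0],[0,0,0]],
    [0.5,[-0.08,0,0],[0,0,0]],
    [0.5,[-0.11,0,0],[0,0,0]],
    [0.5,[-0.14,0,0],[0,0,0]],
    [0.5,[-0.17,0,0],[0,0,0]],
    [0.5,[-0.2,0,0],[0,0,0]],
    [0.5,[-0.23,0,0],[0,0,0]],
    [0.5,[-0.26,0,0],[0,0,0]],
    [0.5,[-0.28,0,0],[0,0,0]],
    [0.5,[-0.3,0,0],[0,0,0]],
    [0.5,[-0.3,0,0],[0,0,0]],
    [0.5,[-0.3,0,0],[0,0,0]],
  ],
)

```text
clock: 14.35
tool_pos: [0.4726, 0.0151, 0.0728]
eef_rot: [[0.992, 0.128, 0.001], [0.128, -0.992, 0.0], [0.001, -0.0, -1.0]]
contact_force: [0.0, -0.2, -1.7]
width: 0.055
finger_force: 63.1
```

```bash
python3 -c "
from h import *
rows(.591-.119,.0305-.0155,.19,7.4-90)
d=cam('scene');crop(d,210,120,200,150,4,'pics/s6.png')"
```

```text
pos [0.4726 0.0151 0.0728] F [ 0.  -0.2 -1.7] w 0.055 t 14.35
shift [-1.200e-03  2.000e-04 -2.929e-01] turn [-0.     -0.0003 -0.0004]
```

View pics/s6.png

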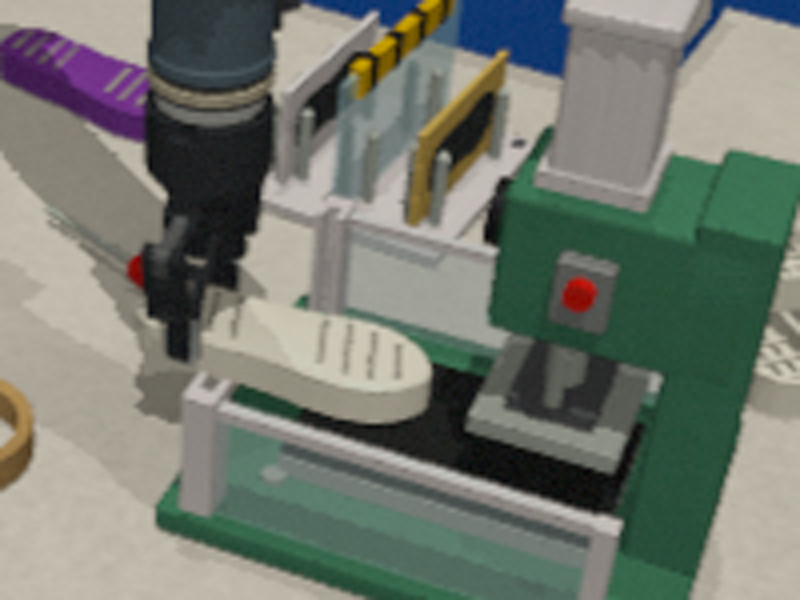

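The sole is fully out from under the head (toe at (430,380), platen edge at 470) and held level. Lifting.

play_rows(
  steps=[
    [0.5,[0,0,-0.02],[0,0,0]],
    [0.5,[0,0,-0.06],[0,0,0]],
    [0.5,[0,0,-0.11],[0,0,0]],
    [0.5,[0,0,-0.16],[0,0,0]],
    [0.5,[0,0,-0.21],[0,0,0]],
    [0.5,[0,0,-0.25],[0,0,0]],
    [0.5,[0,0,-0.28],[0,0,0]],
    [0.5,[0,0,-0.29],[0,0,0]],
    [0.5,[0,0,-0.29],[0,0,0]],
  ],
)

```text
clock: 15.3
tool_pos: [0.4724, 0.0152, 0.1891]
eef_rot: [[0.992, 0.128, 0.001], [0.128, -0.992, 0.001], [0.001, -0.0, -1.0]]
contact_force: [-0.1, -0.5, -1.5]
width: 0.0549
finger_force: 63.3
```

```bash
python3 -c "
from h import *
rows(.4364,-.363,.19,-97)"
```

```text
pos [0.4724 0.0152 0.1891] F [-0.1 -0.5 -1.5] w 0.0549 t 15.3
shift [-0.2099  0.9262 -0.0029] turn [-0.0002 -0.0003  0.0796]
```

play_rows(
  steps=[
    [0.5,[-0.01,0.04,0],[0,0,0.003]],
    [0.5,[-0.025,0.11,0],[0,0,0.009]],
    [0.5,[-0.045,0.2,0],[0,0,0.017]],
    [0.5,[-0.066,0.29,0],[0,0,0.025]],
    [0.5,[-0.086,0.38,0],[0,0,0.033]],
    [0.5,[-0.107,0.47,0],[0,0,0.041]],
    [0.5,[-0.127,0.56,0],[0,0,0.049]],
    [0.5,[-0.147,0.65,0],[0,0,0.057]],
    [0.5,[-0.168,0.74,0],[0,0,0.065]],
    [0.5,[-0.188,0.83,0],[0,0,0.073]],
    [0.5,[-0.202,0.89,0],[0,0,0.078]],
    [0.5,[-0.21,0.926,0],[0,0,0.08]],
    [0.5,[-0.21,0.926,0],[0,0,0.08]],
    [0.5,[-0.21,0.926,0],[0,0,0.08]],
    [0.5,[-0.21,0.926,0],[0,0,0.08]],
  ],
)

```text
clock: 16.8
tool_pos: [0.4359, -0.3619, 0.188]
eef_rot: [[0.993, -0.122, -0.001], [-0.122, -0.993, 0.002], [-0.001, -0.001, -1.0]]
contact_force: [0.8, -0.0, -2.2]
width: 0.0547
finger_force: 63.4
```

play_rows(
  steps=[
    [0.5,[0,0,0.04],[0,0,0]],
    [0.5,[0,0,0.1],[0,0,0]],
    [0.5,[0,0,0.16],[0,0,0]],
    [0.5,[0,0,0.22],[0,0,0]],
    [0.5,[0,0,0.27],[0,0,0]],
    [0.5,[0,0,0.3],[0,0,0]],
    [0.5,[0,0,0.33],[0,0,0]],
    [0.5,[0,0,0.35],[0,0,0]],
    [0.5,[0,0,0.36],[0,0,0]],
    [0.5,[0,0,0.36],[0,0,0]],
    [0.5,[0,0,0.36],[0,0,0]],
  ],
)

```text
clock: 17.9
tool_pos: [0.4363, -0.3634, 0.0452]
eef_rot: [[0.992, -0.123, 0.001], [-0.123, -0.992, -0.001], [0.001, 0.0, -1.0]]
contact_force: [-0.2, -0.7, -0.8]
width: 0.055
finger_force: 63.4
```

```bash
python3 -c "
from h import *
rows(.4364,-.363,.034,-97)
d=cam('scene');crop(d,60,200,250,184,3,'pics/s7.png')"
```

```text
pos [ 0.4363 -0.3634  0.0452] F [-0.2 -0.7 -0.8] w 0.055 t 17.9
shift [ 0.     -0.001   0.0279] turn [ 0.0001 -0.0003 -0.0005]
```

View pics/s7.png

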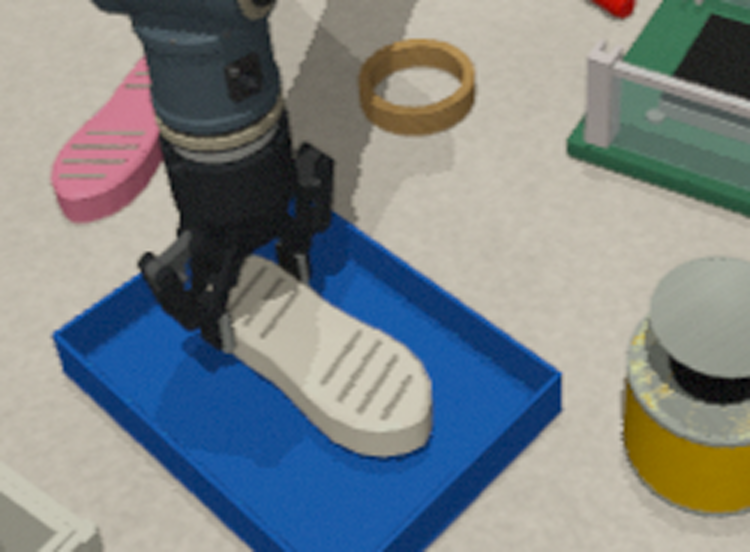

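The sole (230–430, 260–455) hangs level, tread up, inside the tray walls. Setting it down.

play_rows(
  steps=[
    [0.5,[0,0,0.01],[0,0,0]],
    [0.5,[0,0,0.018],[0,0,0]],
    [0.5,[0,0,0.023],[0,0,0]],
    [0.5,[0,0,0.026],[0,0,0]],
    [0.5,[0,0,0.026],[0,0,0]],
  ],
)

```text
clock: 18.45
tool_pos: [0.436, -0.363, 0.0342]
eef_rot: [[0.992, -0.123, -0.0], [-0.123, -0.992, 0.0], [-0.0, -0.0, -1.0]]
contact_force: [0.6, 0.6, -0.6]
width: 0.0548
finger_force: 63.5
```

play_rows(
  steps=[
    [0.5,[0,0,0.002],[0,0,0]],
    [0.5,[0,0,0.003],[0,0,0]],
    [0.5,[0,0,0.003],[0,0,0]],
  ],
)

```text
clock: 18.75
tool_pos: [0.4361, -0.3631, 0.034]
eef_rot: [[0.992, -0.123, 0.001], [-0.123, -0.992, 0.001], [0.001, -0.001, -1.0]]
contact_force: [-2.0, 2.5, 8.0]
width: 0.0548
finger_force: 64.6
```

Resting on the floor. Release and rise.

play_rows(
  steps=[
    [0.7,[0,0,0],[0,0,0]],
    [0.75,[0,0,0],[0,0,0]],
    [0.85,[0,0,0],[0,0,0]],
    [0.85,[0,0,0],[0,0,0]],
    [0.85,[0,0,0],[0,0,0]],
    [0.85,[0,0,-0.03],[0,0,0]],
    [0.85,[0,0,-0.08],[0,0,0]],
    [0.85,[0,0,-0.16],[0,0,0]],
    [0.85,[0,0,-0.26],[0,0,0]],
    [0.85,[0,0,-0.36],[0,0,0]],
    [0.85,[0,0,-0.44],[0,0,0]],
    [0.85,[0,0,-0.44],[0,0,0]],
    [0.85,[0,0,-0.44],[0,0,0]],
  ],
)

```text
clock: 20.05
tool_pos: [0.4362, -0.363, 0.21]
eef_rot: [[0.992, -0.123, 0.002], [-0.123, -0.992, -0.0], [0.002, -0.0, -1.0]]
contact_force: [-0.2, 0.5, -0.9]
width: 0.0724
finger_force: 0.0
```

```bash
python3 - <<'E'
from h import *
d=cam('scene');s=get_state();print(s['tool_pos'],s['width'],s['clock'])
# sole top height and guard strip height from scene depth
K=d['intrinsics'];T=np.linalg.inv(d['view']);H,W=d['depth'].shape;u,v=np.meshgrid(np.arange(W),np.arange(H));z=d['depth'].astype(float)
r=np.stack([u,v,np.ones_like(u)],-1)@np.linalg.inv(K).T;P=np.stack([r[...,0]*z,-r[...,1]*z,-z],-1)@T[:3,:3].T+T[:3,3]
im=d['image'].astype(int)
k=(im.min(-1)>110)&(abs(P[...,0]-.489)<.12)&(abs(P[...,1]+.37)<.08)&(P[...,2]<.1)&(P[...,2]>.02)
q=P[k];print('sole',k.sum(),q.mean(0).round(3),q.min(0).round(3),q.max(0).round(3)); top=q[q[:,2]>.026]
A=np.c_[top[:,:2],np.ones(len(top))];print('plane',np.linalg.lstsq(A,top[:,2],rcond=None)[0].round(3))
k=(im[...,0]>im[...,2]+60)&(abs(P[...,0]-.457)<.03)&(abs(P[...,1]-.318)<.11)&(P[...,2]>.08);q=P[k];print('strip',k.sum(),q.min(0).round(3),q.max(0).round(3))
E
```

```text
[ 0.4357572  -0.36249703  0.2088688 ] 0.07249347964872668 20.1
sole 2419 [ 0.5   -0.373  0.032] [ 0.399 -0.407  0.02 ] [ 0.607 -0.29   0.042]
plane [0.001 0.032 0.044]
strip 176 [0.453 0.236 0.11 ] [0.466 0.4   0.136]
```

The sole lies flat (top at 0.032 m, i.e. floor + 28 mm), the guard stands upright in the slot and the gripper is clear.

```bash
python3 -c "
from h import *
print(ctrl.job_done())"
```

```text
the job is handed in; nothing more can be done
None
```

I handed the job in after about 20 s of the 64 s: the guard stands upright in the rack's middle slot, and the sole lies flat in the blue tray, tread up, with the gripper clear of both.

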